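Wedge the guard gate shut and hang the red tube carrier on the rail

ROBOT

A 6-joint arm with a two-finger parallel gripper is mounted at the origin on the work surface. World frame = base frame: x ahead of the robot, y to its left, z up, the work surface at z = 0. Lengths are in m, angles in rad, forces in N, time in s.
With the tool pointing down it reaches from about 0.325 to 0.85 m from the base axis. Payload 4.4 kg.
Tool frame: the origin (TCP) lies midway between the tips of the shut fingers; the grasp point (between the pads) lies 19 mm behind it; z points along the fingers, y is the direction in which the jaws open and shut (so a half turn about z gives the same grasp; the last joint's range is limited). The gripper opens to 94 mm and grips with 3 to 60 N. Pads are 16 mm wide; open, the fingers measure 119 mm over their backs; the gripper's body (75 mm by 177 mm) begins 78 mm behind the grasp point.
Start: joints at [-1.397, 0.207, 1.542, -0, 1.393, -0.15], TCP at [0.183, -0.545, 0.205] pointing down, gripper open.
Joint ranges: [-2.73, 2.73], [-0.86, 2.22], [0.23, 2.46], [-1.11, 4.25], [0.08, 2.63], [-2.82, 2.82]. Speed limits (rad/s): [2.79, 2.79, 3.14, 3.14, 3.14, 3.14].

INTERFACE

Orientations are given as [roll, pitch, yaw] about the fixed x, y, z axes, in that order (R = Rz(yaw) Ry(pitch) Rx(roll)).
In Python, from plant import r, camera, order, monitor gives the robot as it stands. Calls block until the motion is done:
- r.move_pose(position, orientation): joint-space move of the TCP to a pose.
- r.line_to(position, rot=None, v=0.15): straight line of the TCP; rot=None keeps the orientation; v is the mean speed in m/s.
- r.move_j(angles): joint-space move.
- r.open_jaws() and r.grab(force=None): open the fingers fully, or close them until they stop; force is the grip in N (None keeps the last).
- r.wait(seconds).
- r.solve_ik(position, orientation): joint angles nearest the present ones, or None.
- camera(name): name is "side" or "top" or "wrist"; returns a dict with "image" (420x560x3 uint8, blue, green, red), "mtx" (3x3 intrinsics, pixels), "world_from_camera" (4x4, takes a point from camera to world coordinates). Camera axes: x right, y up, looking along -z (the intrinsics and any distortion apply to the point x, -y, -z); pixel columns grow to the right and rows downward; lengths in m; the calibration is good to about 2 mm. A picture is of the moment at which its call begins. There is no depth.
A pose or a line that the arm cannot do raises r.MotionError and nothing moves.
- order.finish_job(): hands the job in, once; it reports no verdict.
Readings, each from a call of its own:
- monitor.get_t(): time.
- monitor.get_q(): joint angles.
- monitor.get_joint_velocities(): joint speeds.
- monitor.get_joint_efforts(): joint torques, N m.
- monitor.get_tcp_pos(): TCP position.
- monitor.get_tool_rot(): TCP orientation.
- monitor.get_contact_force(): force on the tool from outside, world axes, zero at the start.
- monitor.get_moment(): the same for the moment, N m.
- monitor.get_grip_width(): opening from 0.0 (shut) to 1.0 (fully open).
Only numpy, scipy, OpenCV 4.12 (cv2) and the standard library are available. Lean on these libraries where they do the work, as an engineer would, in place of code of your own. Each camera call takes 0.05 s, during which the arm holds its last target.

TASK

The catch of the carrier rail's yellow guard gate is broken: swing the gate fully shut, then push or tap the orange wedge, nose first, under the gate from the robot's side until it lifts the gate a few millimetres and jams it. Then lift the red tube carrier over the rail's anti-jump lip and lower it, upright, until its hook rests on the bed behind the lip on the free stretch of rail; let go only when it is seated. Leave the white carriers and the white bottle where they are.

Things in the scene. Friction and masses are not known exactly. Their poses are not given: they have to be found in the camera images.
- rail_mid (a point): Middle of the top edge of the rail's anti-jump lip, 165 mm above the table. Axes of the fixed rail unit: x away from the robot, square to the rail; y along the rail to the left; z up. Rail 300 mm long (y -150 to 150). The lip is a plate 6 mm thick (x -3 to 3), going down in front as a flat fascia to 85 mm below its top. Behind it a channel 26 mm wide (x 3 to 29), its bed 12 mm below the lip top.
- track: The fixed rail unit; origin on the table below the lip, 100 mm right (-y) of rail_mid; same axes. The channel has a 4 mm rear wall as high as the lip and blue end stops 5 mm higher. Right of the rail (rail_mid frame y -187 to -370) stands the white drive bay, 96 mm high, its open front at x = 9 mm closed by the yellow gate.
- gate_pivot (a point): On the upright hinge axis of the yellow gate (rail_mid frame x 0, y -360), 10 mm above the table; fixed, with the rail unit's axes. The shut gate runs from here to the left along +y: panel 12 mm thick (6 either side of the axis), from 5 to 160 mm from the axis, 65 mm high (10 to 75 mm above the table while not lifted).
- gate (a joint): Swing of the gate about its upright hinge in rad: 0 fully shut against its stop, positive as its left end swings towards the robot (up to 1.3). It stays where it is left; under 1 N at its end moves it, but a push that does not follow its arc sticks on the panel.
- gate_lift (a joint): Upward play of the whole gate in its hinge in m: 0 resting, 0.007 at its upper stop. The gate weighs 0.55 kg and a spring of 300 N/m pulls it down. It goes up as the wedge is driven under it; friction then holds the wedge (the push takes some 5 to 20 N).
- wedge_grip (a point): Grip point on the upright lug of the orange wedge, 30 mm above its underside. x points to the nose, z up. Lug 20 mm long (x), 26 wide (y), 50 high. The wedge is 26 mm wide; its slope falls from 24 mm high at the lug (10 mm ahead of this point) to 4 mm at the nose (90 mm ahead). It meets the resting gate 24 mm behind the nose and lifts it 1 mm per 4 mm further. About 0.12 kg.
- wedge_nose (a point): Tip of the wedge's thin nose, 2 mm above its underside, 90 mm ahead of wedge_grip. Axes as wedge_grip.
- wedge: The orange wedge; origin under it, 40 mm ahead of wedge_grip and 30 mm below it.
- red_carrier_tab (a point): Centre of the black grip tab on top of the red tube carrier, 130 mm above the carrier's underside. Tab 10 mm thick (x), 30 mm wide (y), from 25 mm below this point (top of the hook's bridge) to 20 mm above it; pinch it across its thickness. x points from the tubes to the hook, z up.
- red_carrier_hook (a point): Middle of the lower end of the red carrier's steel hook blade: 22 mm to +x of the tab point and 49 mm below it, 81 mm above the carrier's underside. Blade 6 mm thick (x), 30 mm wide (y), hanging 18 mm below its bridge; clear gap between back plate and blade 16 mm in x.
- red_carrier: The red tube carrier, 0.2 to 0.35 kg, 150 mm high, 90 mm wide (y); origin under its upright back plate (6 mm thick), 130 mm below the tab point. x points to the hook. The tray of capped tubes reaches 63 mm to -x; tubes end 85 mm above the underside.
- white_carrier_tab (a point): Grip tab centre of the white carrier standing on the table, same shape as the red carrier. Leave it alone.
- white_carrier: The standing white carrier; origin under its back plate, 130 mm below its tab point.
- hung_carrier_hook (a point): Hook blade end of the white carrier that already hangs on the rail, same shape as the red carrier. It is always on the left half of the rail; the free stretch is to its right. Leave it hanging.
- hung_carrier: The hanging white carrier; origin under its back plate.
- wash_bottle: White bottle, 60 mm across, 150 mm high, a bystander; origin under its centre.
Mind the look-alikes: they are no part of the job. There is more than one size of the wedge; the job needs the largest.

How it is judged:
By the outcome, as a careful person would: the job done as asked, in the order asked, and still so for the second after the job is handed in, with the robot touching nothing.
It also fails if it takes over 59 s, if anything falls off the work surface, if the arm or the gripper's body presses on something with over 40 N, if the wrist force passes 120 N, or if a joint passes its speed limit or range.

## Working session

There is one attempt and no reset: what is moved stays moved. The work goes in short steps, each a Python script; the robot and the scene stay as the last script left them, time stands still between calls to the robot, and variables do not carry over. Pictures are saved under pics/ and viewed, and the job is handed in when it is done.

```bash
ls; mkdir -p pics; python3 - <<'E'
from plant import r,camera,order,monitor
import cv2,numpy as np
print(monitor.get_t())
for n in ["side","top","wrist"]:
    c=camera(n); cv2.imwrite(f"pics/{n}0.png",c["image"]); print(n,c["mtx"].tolist(),np.round(c["world_from_camera"],4).tolist(),[k for k in c])
print(monitor.get_t(),monitor.get_tcp_pos(),monitor.get_tool_rot())
E
```

```text
pics
0.0
side [[428.13019292743627, 0.0, 280.3231192326942], [0.0, 428.13019292743627, 209.41523538156133], [0.0, 0.0, 1.0]] [[-0.723, 0.4743, -0.5022, -0.0165], [-0.6908, -0.5041, 0.5184, 0.5469], [-0.0073, 0.7217, 0.6921, 0.835], [0.0, 0.0, 0.0, 1.0]] ['image', 'mtx', 'world_from_camera']
top [[520.5691307771906, 0.0, 280.890388425371], [0.0, 520.5691307771906, 198.4058643697915], [0.0, 0.0, 1.0]] [[0.0187, 0.9937, -0.1108, 0.4001], [-0.9998, 0.0183, -0.0045, 0.0013], [-0.0024, 0.1109, 0.9938, 1.2942], [0.0, 0.0, 0.0, 1.0]] ['image', 'mtx', 'world_from_camera']
wrist [[377.67103079173023, 0.0, 280.54582540483744], [0.0, 377.67103079173023, 206.71461885617285], [0.0, 0.0, 1.0]] [[0.3184, 0.9174, 0.2388, 0.2527], [-0.948, 0.3085, 0.0784, -0.5215], [-0.0017, -0.2513, 0.9679, 0.3829], [0.0, 0.0, 0.0, 1.0]] ['image', 'mtx', 'world_from_camera']
0.15 [ 0.18299453 -0.54444417  0.20451004] [-3.13981554e+00 -5.83819021e-04  3.23890941e-01]
```

View pics/side0.png

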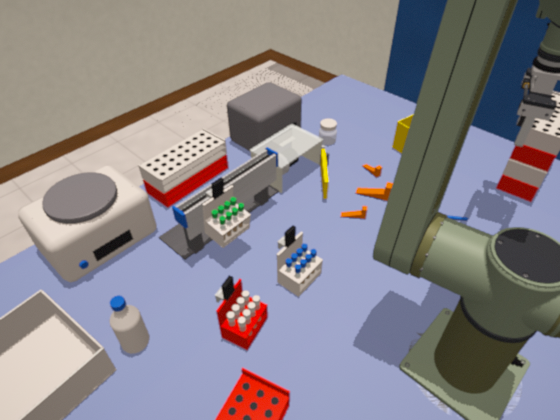

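View pics/top0.png

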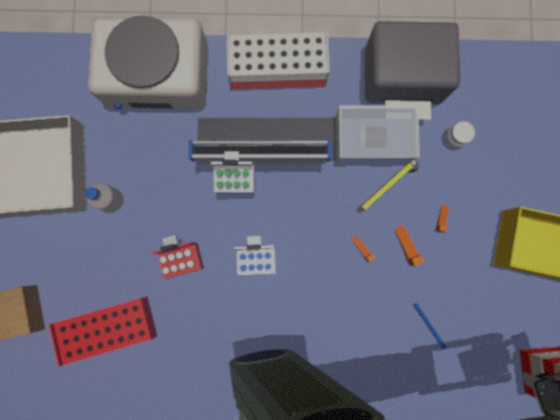

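View pics/wrist0.png

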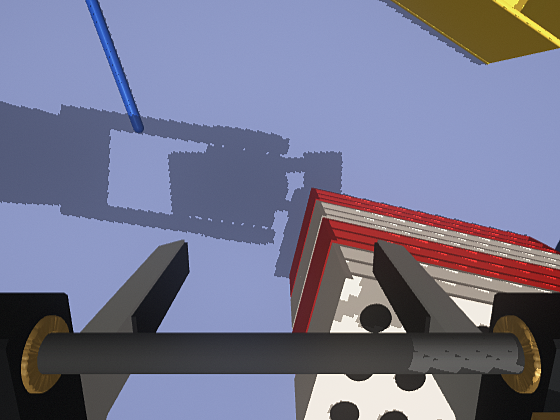

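```bash
cat > h.py <<'E'
from plant import r,camera,order,monitor
import cv2,numpy as np,pickle
pi=np.pi
def ray(c,uv):
    M=c["mtx"];T=np.array(c["world_from_camera"])
    d=np.array([(uv[0]-M[0][2])/M[0][0],-(uv[1]-M[1][2])/M[1][1],-1.])
    return T[:3,3],T[:3,:3]@d
def plane(c,uv,z):
    o,d=ray(c,uv); return o+d*(z-o[2])/d[2]
def tri(obs):
    A=np.zeros((3,3));b=np.zeros(3);L=[]
    for c,uv in obs:
        o,d=ray(c,uv);d=d/np.linalg.norm(d);P=np.eye(3)-np.outer(d,d);A+=P;b+=P@o;L.append((o,P))
    x=np.linalg.solve(A,b)
    return x,[round(float(np.linalg.norm(P@(x-o)))*1000,1) for o,P in L]
def proj(c,p):
    M=c["mtx"];T=np.array(c["world_from_camera"])
    q=T[:3,:3].T@(np.asarray(p)-T[:3,3]); return np.array([M[0][2]+M[0][0]*q[0]/-q[2],M[1][2]+M[1][1]*q[1]/q[2]])
def snap(name,f):
    c=camera(name);cv2.imwrite(f"pics/{f}.png",c["image"]);pickle.dump(c,open(f"pics/{f}.pkl","wb"));return c
def load(f): return pickle.load(open(f"pics/{f}.pkl","rb"))
def st(): print("t",round(monitor.get_t(),2),"tcp",np.round(monitor.get_tcp_pos(),4),"F",np.round(monitor.get_contact_force(),1),"w",round(monitor.get_grip_width(),3))
E
python3 - <<'E'
from h import *
c=snap("top","top1")
for n,uv,z in [("pivot",(413,166),.075),("gate end",(364,208),.075),("wedge nose",(400,228),.0),("lug",(418,260),.05),("redtab",(170,242),.15),("rail L",(192,150),.165),("rail R",(330,150),.165),("hung",(233,158),.17),("bottle",(100,197),.1),("wtab",(254,240),.15)]:
    print(n,np.round(plane(c,uv,z),3))
r.move_pose([.40,-.26,.33],[pi,0,0]); snap("wrist","wA"); st()
r.move_pose([.44,-.13,.33],[pi,0,0]); snap("wrist","wB"); st()
r.move_pose([.42,.05,.33],[pi,0,0]); snap("wrist","wC"); st()
r.move_pose([.40,.20,.33],[pi,0,0]); snap("wrist","wD"); st()
E
```

```text
pivot [ 0.619 -0.305  0.075]
gate end [ 0.517 -0.189  0.075]
wedge nose [ 0.476 -0.29   0.   ]
lug [ 0.398 -0.321  0.05 ]
redtab [0.427 0.248 0.15 ]
rail L [0.63  0.204 0.165]
rail R [ 0.635 -0.1    0.165]
hung [0.613 0.113 0.17 ]
bottle [0.529 0.425 0.1  ]
wtab [0.435 0.064 0.15 ]
t 1.67 tcp [ 0.3995 -0.2607  0.3294] F [0.1 0.4 0.5] w 0.998
t 2.32 tcp [ 0.4398 -0.1314  0.3298] F [-1.3 -0.8  0.3] w 0.999
t 3.12 tcp [0.4205 0.0483 0.3299] F [-0.4 -0.4  0.1] w 0.999
t 3.83 tcp [0.4008 0.1984 0.3298] F [-1.2 -0.6 -0.3] w 1.0
```

View pics/wA.png

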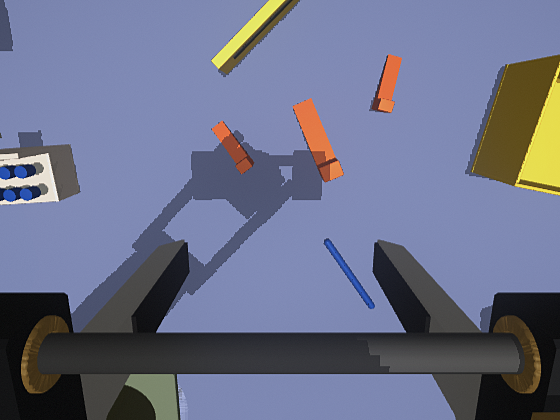

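View pics/wB.png

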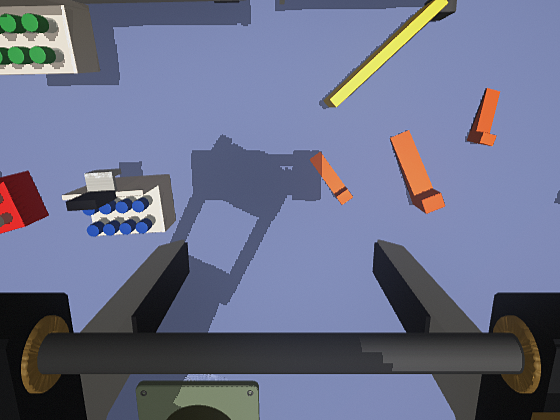

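View pics/wC.png

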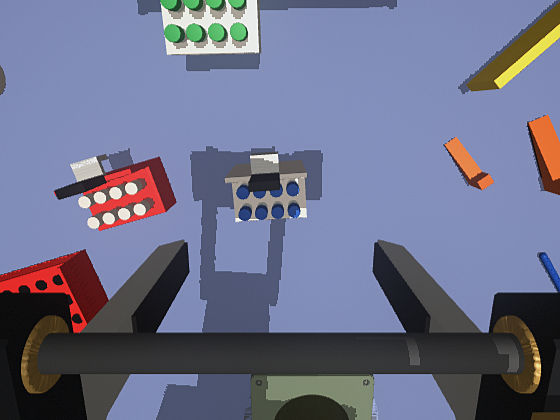

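View pics/wD.png

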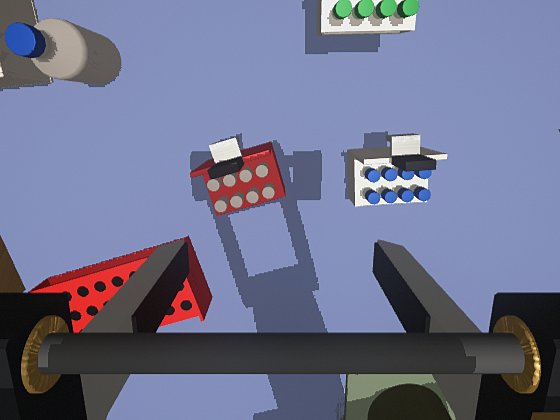

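```bash
python3 - <<'E'
from h import *
r.move_pose([.54,-.24,.33],[pi,0,0]); snap("wrist","wE"); st()
r.move_pose([.56,-.10,.33],[pi,0,0]); snap("wrist","wF"); st()
r.move_pose([.56,.05,.33],[pi,0,0]); snap("wrist","wG"); st()
def crop(f,x,y,w,h,s):
    return cv2.resize(load(f)["image"][y:y+h,x:x+w],None,fx=s,fy=s,interpolation=cv2.INTER_NEAREST)
a=crop("wA",270,80,100,120,4);b=crop("wB",370,110,100,120,4)
cv2.imwrite("pics/cw.png",np.hstack([a,b]))
a=crop("wD",180,120,120,110,4)[:, :400];b=crop("wC",50,130,100,110,4)
cv2.imwrite("pics/cr.png",np.hstack([a,b]))
E
```

```text
t 5.57 tcp [ 0.5403 -0.2388  0.3303] F [-1.3 -0.5 -0.1] w 0.998
t 6.24 tcp [ 0.56   -0.1009  0.3301] F [-0.3  0.5  0.1] w 0.999
t 6.94 tcp [0.5604 0.0479 0.3299] F [-0.6  0.2 -0.7] w 1.002
```

View pics/cw.png

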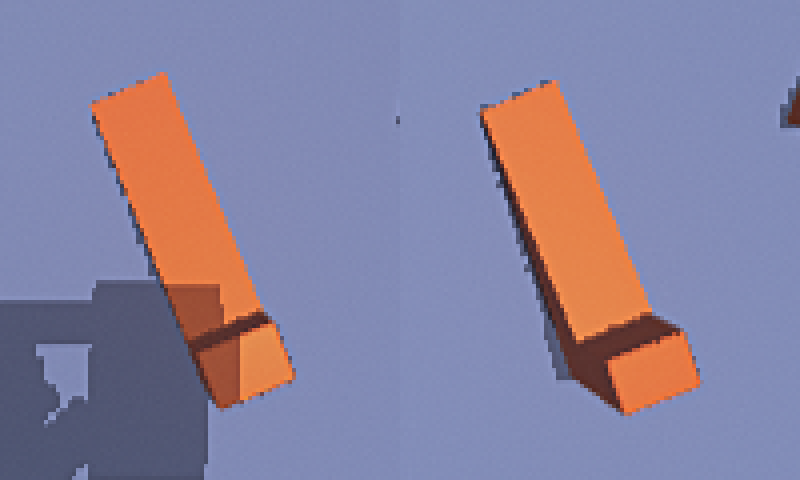

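View pics/cr.png

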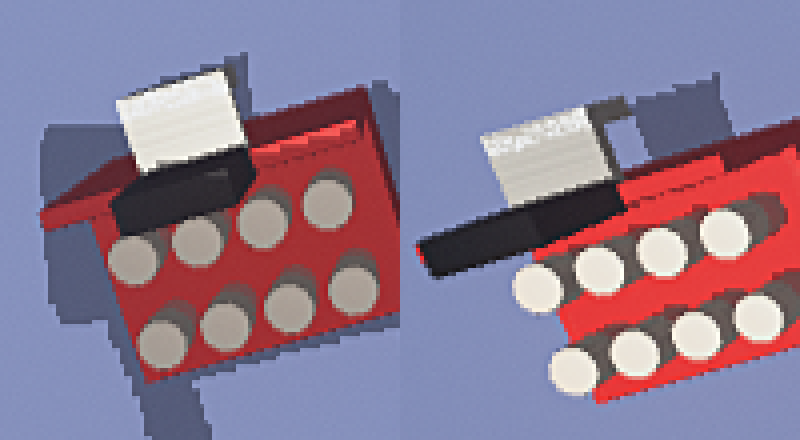

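View pics/wE.png

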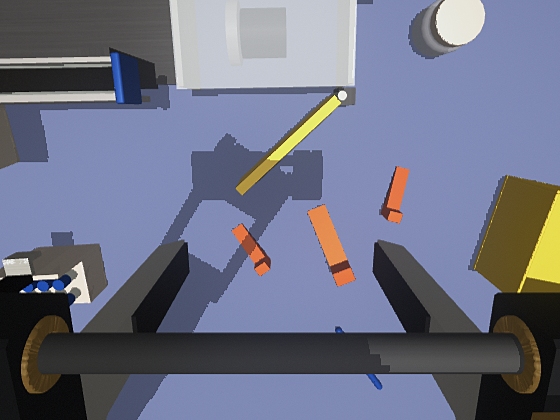

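View pics/wF.png

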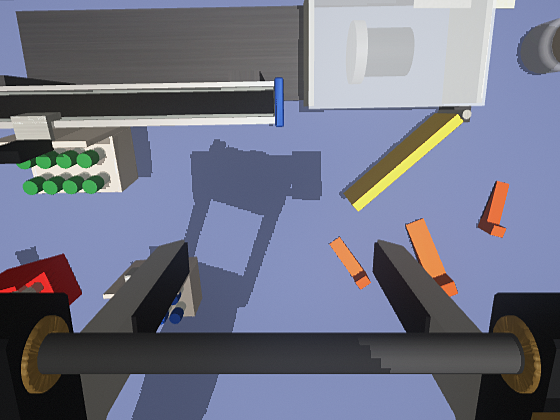

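View pics/wG.png

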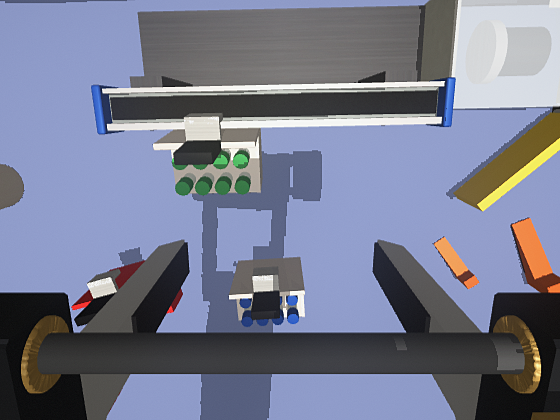

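```bash
python3 - <<'E'
from h import *
def crop(f,x,y,w,h,s=4):
    im=cv2.resize(load(f)["image"][y:y+h,x:x+w],None,fx=s,fy=s,interpolation=cv2.INTER_NEAREST)
    for i in range(0,w,10): cv2.line(im,(i*s,0),(i*s,4 if (x+i)%50 else 12),(0,0,255),1)
    for i in range(0,h,10): cv2.line(im,(0,i*s),(4 if (y+i)%50 else 12,i*s),(0,0,255),1)
    return im
a=np.hstack([crop("wF",250,70,100,70),crop("wG",400,70,100,70)])
b=np.hstack([crop("wE",90,40,100,70),crop("wG",80,70,100,70)])
cv2.imwrite("pics/crail.png",np.vstack([a,b]))
a=np.hstack([crop("wE",230,80,130,120,3),crop("wF",340,95,135,120,3)])
cv2.imwrite("pics/cgate.png",a)
E
```

```text
(no output)
```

View pics/crail.png

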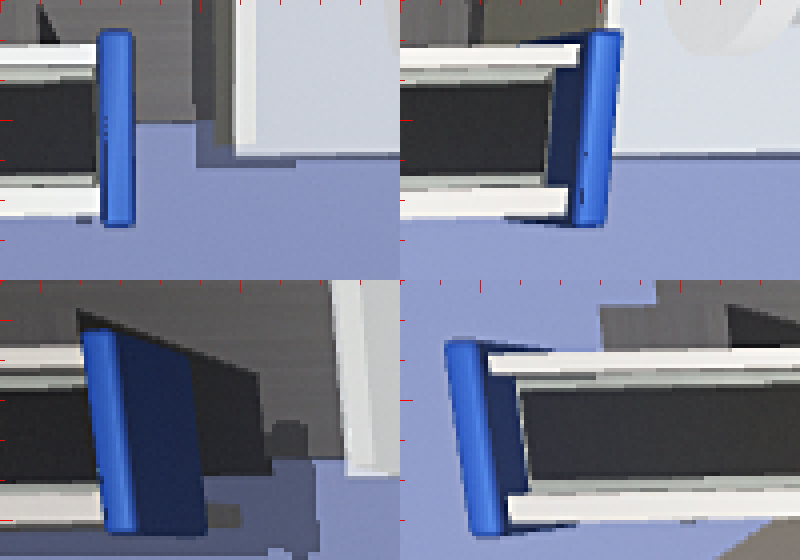

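View pics/cgate.png

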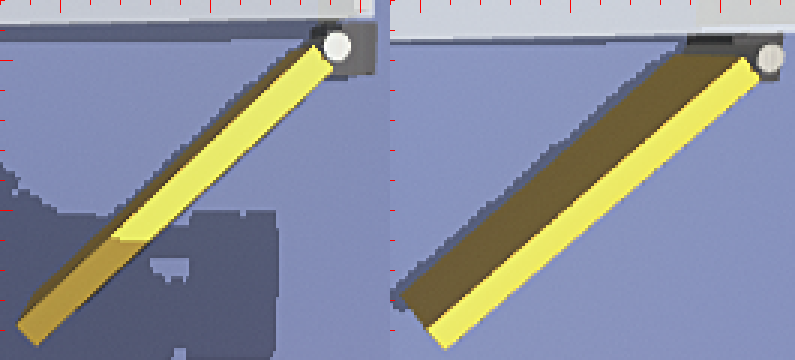

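```bash
python3 - <<'E'
from h import *
A,B,C,D,E,F,G=[load("w"+k) for k in "ABCDEFG"]
h=np.array([.5,.5])
def T(n,*o):
    x,e=tri([(c,np.array(uv,float)-h) for c,uv in o]); print(n,np.round(x,4),e); return x
fr=T("lip R front",(F,(275.5,124.1)),(G,(442,124.4)),(E,(116,100)))
br=T("lip R back",(F,(275.5,117)),(G,(442.3,117)),(E,(115.5,93)))
fl=T("lip L/ R front stop top outer corner",(F,(283.7,126.8)),(E,(124,103.7)),(G,(451,126.5)))
T("stop R back outer",(F,(282.8,77.6)),(E,(118,92.3-0)),(G,(455.3,77.6))) if 0 else None
# left on plane z
for n,uv in [("lipL front",(107.5,130.3)),("lipL back",(107,124)),("lipR front",(442,124.4)),("lipR back",(442.3,117)),("stopL front outer",(97.5,133.5)),("stopL back outer",(91.2,85.5)),("stopR front outer",(451,126.5)),("stopR back outer",(455.3,78))]:
    print(n,np.round(plane(G,np.array(uv)-h,.165 if "lip" in n else .170),4))
# hinge pin, gate
T("pin",(E,(230+337/3,80+46/3)),(F,(340+(770-390)/3,95+58/3)))
T("gate hinge near(robot/right) corner",(E,(230+333/3,80+70/3)),(F,(340+(760-390)/3,95+78/3)))
T("gate hinge left corner",(E,(230+314/3,80+45/3)),(F,(340+(743-390)/3,95+58/3)))
T("gate tip a",(E,(230+17/3,80+325/3)),(F,(340+(427-390)/3,95+327/3)))
T("gate tip b",(E,(230+37/3,80+346/3)),(F,(340+(446-390)/3,95+348/3)))
# wedge
cA=lambda x,y:(270+x/4,80+y/4); cB=lambda x,y:(370+(x-400)/4,110+y/4)
T("nose L top",(A,cA(92,104)),(B,cB(481,111)))
T("nose R top",(A,cA(165,73)),(B,cB(556,81)))
T("lug FL top",(A,cA(199,353)),(B,cB(608,359)))
T("lug FR top",(A,cA(272,323)),(B,cB(684,331)))
T("lug BR top",(A,cA(296,379)),(B,cB(700,384)))
T("lug BL top",(A,cA(222,409)),(B,cB(627,414)))
# red carrier
cD=lambda x,y:(180+x/4,120+y/4); cC=lambda x,y:(50+(x-400)/4,130+y/4)
T("tab BL top",(D,cD(118,236)),(C,cC(433,278)))
T("tab top L back?",(D,cD(110,207)),(C,cC(416,244)))
T("bridge BL",(D,cD(116,102)),(C,cC(482,138)))
T("bridge BR",(D,cD(228,70)),(C,cC(588,107)))
T("tab bot R(bridge FR)",(D,cD(247,143)),(C,cC(612,180)))
E
```

```text
lip R front [ 0.6207 -0.0948  0.1661] [0.4, 0.4, 0.5]
lip R back [ 0.6268 -0.0948  0.1653] [0.4, 0.2, 0.3]
lip L/ R front stop top outer corner [ 0.6183 -0.1022  0.1678] [0.3, 0.4, 0.3]
lipL front [0.6156 0.2028 0.165 ]
lipL back [0.6211 0.2026 0.165 ]
lipR front [ 0.6203 -0.0951  0.165 ]
lipR back [ 0.6267 -0.0946  0.165 ]
stopL front outer [0.6131 0.2097 0.17  ]
stopL back outer [0.6534 0.21   0.17  ]
stopR front outer [ 0.6187 -0.1011  0.17  ]
stopR back outer [ 0.6591 -0.1002  0.17  ]
pin [ 0.6282 -0.3057  0.0784] [0.1, 0.1]
gate hinge near(robot/right) corner [ 0.6204 -0.3055  0.0727] [0.4, 0.4]
gate hinge left corner [ 0.6284 -0.2979  0.0738] [0.3, 0.3]
gate tip a [ 0.5235 -0.1854  0.0717] [0.5, 0.5]
gate tip b [ 0.5153 -0.1932  0.0729] [0.4, 0.4]
nose L top [ 0.4764 -0.2759  0.0008] [0.2, 0.2]
nose R top [ 0.4861 -0.2993  0.0026] [0.0, 0.0]
lug FL top [ 0.4026 -0.308   0.0472] [0.2, 0.2]
lug FR top [ 0.4122 -0.3297  0.0501] [0.3, 0.3]
lug BR top [ 0.3943 -0.3383  0.0462] [0.2, 0.2]
lug BL top [ 0.3851 -0.3154  0.0481] [0.1, 0.1]
tab BL top [0.4081 0.268  0.1461] [0.2, 0.2]
tab top L back? [0.4165 0.2691 0.149 ] [0.6, 0.6]
bridge BL [0.4365 0.275  0.1033] [0.1, 0.1]
bridge BR [0.445  0.2449 0.1045] [0.1, 0.1]
tab bot R(bridge FR) [0.4257 0.2402 0.1058] [0.3, 0.3]
```

```bash
cat >> h.py <<'E'
YAW=.0168
RM=np.array([.6210,.0539])
def rail(x,y,z): # rail_mid xy frame -> world, z = world height
    c,s=np.cos(YAW),np.sin(YAW); return [RM[0]+c*x-s*y,RM[1]+s*x+c*y,z]
PIV=np.array(rail(0,-.36,0)[:2])*.5+np.array([.6282,-.3057])*.5
def gpose(th,s,off,z):
    a=th+YAW;u=np.array([-np.sin(a),np.cos(a)]);n=np.array([-np.cos(a),-np.sin(a)])
    p=PIV+s*u+off*n; return [p[0],p[1],z],[pi,0,a]
E
python3 - <<'E'
from h import *
print(PIV)
s=.105;z=.045
p,o=gpose(.73,s,.045,.20); r.move_pose(p,o); r.grab(20)
p[2]=z; r.line_to(p,o,v=.2); st()
p,o=gpose(.73,s,.018,z); r.line_to(p,o,v=.1); st()
for th in np.arange(.63,-.01,-.09):
    p,o=gpose(max(th,0),s,.0145,z); r.line_to(p,o,v=.08); print(round(th,2),np.round(monitor.get_contact_force(),1))
p,o=gpose(0,s,.0145,z); r.line_to(p,o,v=.05);st()
snap("top","top2");snap("wrist","wH");snap("side","sideH")
E
```

```text
[ 0.62762386 -0.3058746 ]
t 10.56 tcp [ 0.5243 -0.2601  0.0462] F [-0.8 -0.1  1.3] w 0.007
t 10.97 tcp [ 0.5439 -0.2408  0.0457] F [0.1 0.4 0.4] w 0.007
0.63 [-1.  -0.7  0. ]
0.54 [ 0.3  0.2 -0.6]
0.45 [-0.7  0.5  0.6]
0.36 [-0.5  0.1 -0.1]
0.27 [-0.8 -0.5  0.3]
0.18 [-0.4  0.3 -0.8]
0.09 [-0.7  0.6  0.1]
0.0 [-2.8 -1.4  0.2]
t 13.42 tcp [ 0.6102 -0.2012  0.0445] F [-4.1 -0.6 -1.3] w 0.005
```

View pics/wH.png

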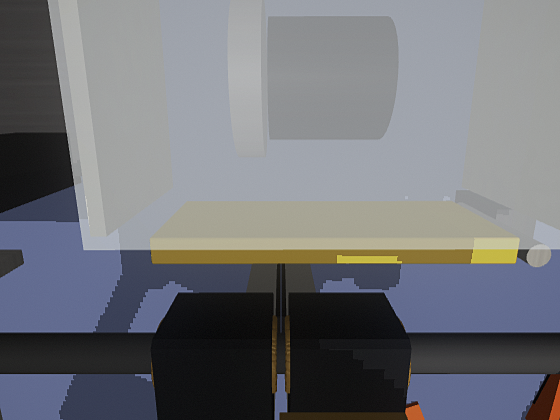

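View pics/top2.png

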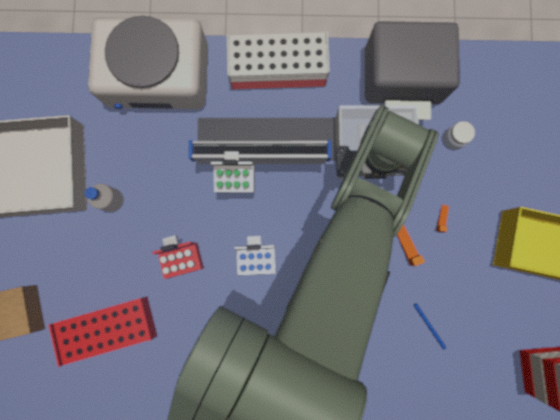

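```bash
python3 - <<'E'
from h import *
E=load("wE")
for n,uv in [("L nose",(235,228)),("L lug",(264,268)),("R nose",(402,168)),("R lug",(393,216)),("big nose",(316,208)),("big lug",(343,278)),("pen",(360,355))]:
    print(n,np.round(plane(E,uv,.01),3))
p,o=gpose(0,.105,.05,.045); r.line_to(p,o,v=.15)
p[2]=.12; r.line_to(p,o,v=.2)
snap("wrist","wI"); snap("side","sideI"); st()
E
```

```text
L nose [ 0.454 -0.176  0.01 ]
L lug [ 0.394 -0.215  0.01 ]
R nose [ 0.537 -0.4    0.01 ]
R lug [ 0.471 -0.393  0.01 ]
big nose [ 0.482 -0.287  0.01 ]
big lug [ 0.379 -0.329  0.01 ]
pen [ 0.251 -0.36   0.01 ]
t 14.57 tcp [ 0.5748 -0.201   0.1179] F [-0.1 -0.  -0.3] w 0.007
```

View pics/wI.png

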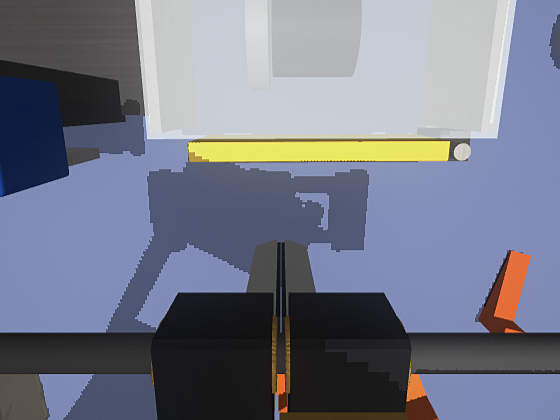

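```bash
python3 - <<'E'
from h import *
W=[.3986,-.3229]; wy=.403
r.move_pose([W[0],W[1],.15],[pi,0,wy]); r.open_jaws()
r.line_to([W[0],W[1],.016],[pi,0,wy],v=.15); st()
r.grab(40); st()
r.line_to([W[0],W[1],.040],v=.1); st()
p,o=gpose(0,.085,.006+.066+.035,.040); r.line_to(p,o,v=.12); st()
snap("wrist","wJ");snap("side","sideJ");snap("top","topJ")
E
python3 -c "
import cv2
im=cv2.imread('pics/sideJ.png');cv2.imwrite('pics/sideJc.png',cv2.resize(im[100:260,260:460],None,fx=3,fy=3))"
```

```text
t 17.94 tcp [ 0.3992 -0.3236  0.0168] F [-0.6  0.3  0.7] w 1.001
t 18.99 tcp [ 0.3985 -0.3228  0.016 ] F [-0.7 -0.  -0.2] w 0.276
t 19.38 tcp [ 0.3989 -0.3233  0.0404] F [-0.8  0.  -1.6] w 0.271
t 20.84 tcp [ 0.5187 -0.2229  0.0398] F [-0.5 -0.1 -1.8] w 0.276
```

View pics/wJ.png

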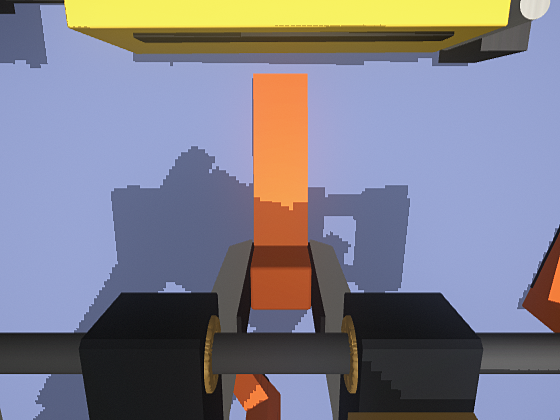

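View pics/sideJc.png

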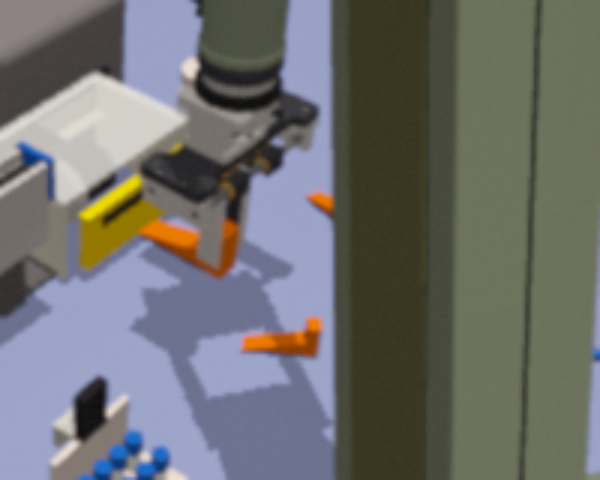

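```bash
python3 - <<'E'
from h import *
p,o=gpose(0,.085,.107,.016); r.line_to(p,o,v=.06); st()
for off in [.080,.070,.064,.060,.056,.053]:
    p,o=gpose(0,.085,off,.016); r.line_to(p,o,v=.05); print(off,end=" "); st()
snap("wrist","wK"); snap("side","sideK")
E
```

```text
t 21.54 tcp [ 0.5186 -0.2225  0.0157] F [-2.9  0.8  4.5] w 0.275
0.08 t 22.23 tcp [ 0.5467 -0.2221  0.0157] F [ 0. -0.  0.] w 0.274
0.07 t 22.58 tcp [ 0.5556 -0.2219  0.0158] F [-3.1 -0.3  1.9] w 0.274
0.064 t 22.85 tcp [ 0.5582 -0.2217  0.0156] F [-13.3  -0.7   9.2] w 0.274
0.06 t 23.1 tcp [ 0.5612 -0.2215  0.0156] F [-13.7  -0.4   9.8] w 0.278
0.056 t 23.35 tcp [ 0.5647 -0.2214  0.0155] F [-16.1  -0.2  11. ] w 0.277
0.053 t 23.6 tcp [ 0.5672 -0.2213  0.0155] F [-16.5  -0.4  12. ] w 0.273
```

View pics/wK.png

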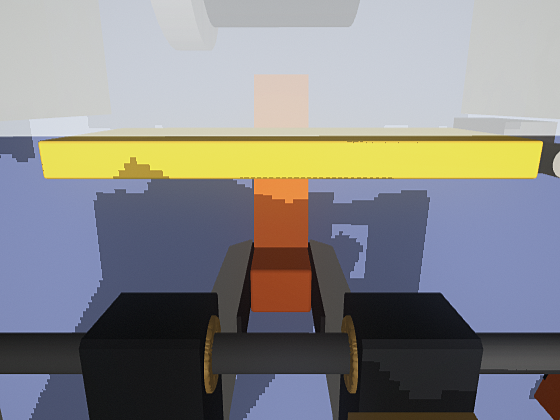

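```bash
python3 - <<'E'
from h import *
for off in [.050,.0465]:
    p,o=gpose(0,.085,off,.016); r.line_to(p,o,v=.05); print(off,end=" "); st()
r.open_jaws(); st()
q=monitor.get_tcp_pos()
r.line_to([q[0],q[1],.09],v=.2); snap("wrist","wL0")
r.line_to([.52,-.24,.25],[pi,0,0],v=.3); snap("wrist","wL"); st()
r.line_to([.54,-.12,.25],[pi,0,0],v=.3); snap("wrist","wM"); st()
E
```

```text
0.05 t 23.95 tcp [ 0.57   -0.2212  0.0155] F [-17.9   0.3  11.9] w 0.272
0.0465 t 24.2 tcp [ 0.5733 -0.2212  0.0155] F [-17.9  -0.   12.3] w 0.274
t 25.33 tcp [ 0.5797 -0.2217  0.016 ] F [ 0.1  1.  -0.2] w 0.999
t 26.68 tcp [ 0.5188 -0.2389  0.2465] F [-0.8 -0.2 -0.5] w 1.001
t 27.28 tcp [ 0.5395 -0.12    0.2483] F [-0.8 -0.2  0.9] w 1.0
```

View pics/wL.png

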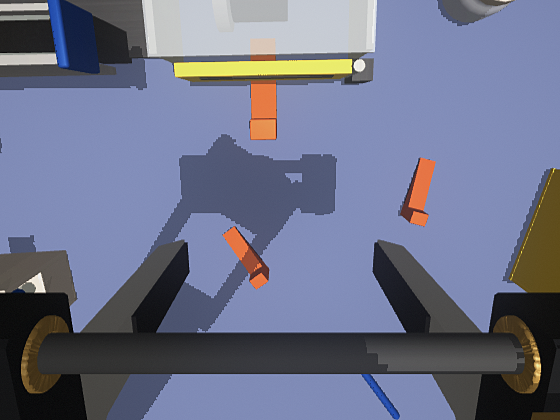

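View pics/wM.png

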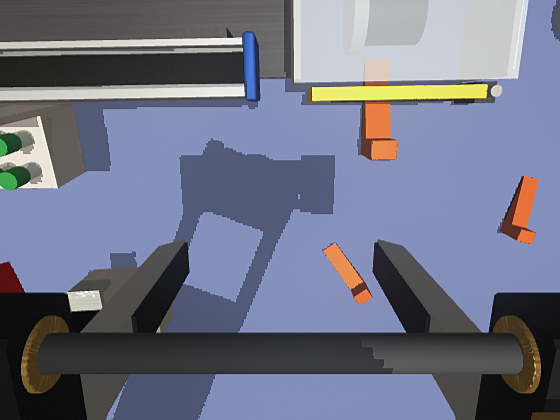

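```bash
python3 - <<'E'
from h import *
def crop(f,x,y,w,h,s=4):
    im=cv2.resize(load(f)["image"][y:y+h,x:x+w],None,fx=s,fy=s,interpolation=cv2.INTER_NEAREST)
    for i in range(0,w,10): cv2.line(im,(i*s,0),(i*s,5),(0,0,255),1)
    for i in range(0,h,10): cv2.line(im,(0,i*s),(5,i*s),(0,0,255),1)
    return im
cv2.imwrite("pics/cLM.png",np.vstack([crop("wL",170,50,200,70),crop("wM",300,75,200,70)]))
cv2.imwrite("pics/cLM2.png",np.hstack([crop("wL",240,70,50,75,6),crop("wM",350,85,50,80,6)[:450]]))
E
```

```text
(no output)
```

View pics/cLM.png

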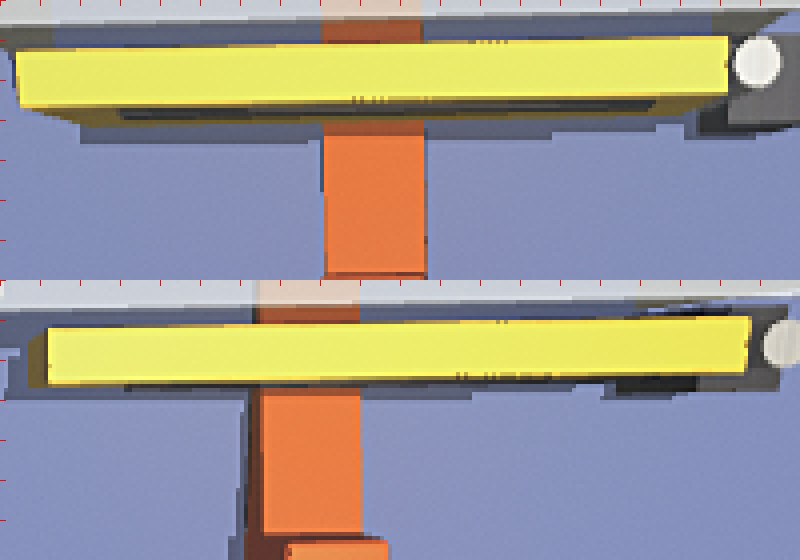

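View pics/cLM2.png

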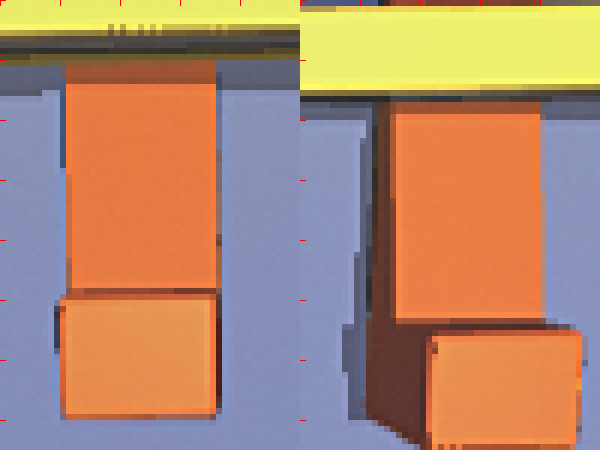

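```bash
python3 - <<'E'
from h import *
L,M=load("wL"),load("wM")
h=np.array([.5,.5])
def T(n,*o):
    x,e=tri([(c,np.array(uv,float)-h) for c,uv in o]); print(n,np.round(x,4),e); return x
l=lambda x,y:(170+x/4,50+y/4); m=lambda x,y:(300+x/4,75+(y-280)/4)
a=T("tip front",(L,l(20,106)),(M,m(48,384)))
b=T("tip back",(L,l(16,52)),(M,m(48,329)))
c=T("hinge front",(L,l(730,91)),(M,m(747,373)))
d=T("hinge back",(L,l(729,37)),(M,m(751,317)))
print("gate dir angle",np.arctan2(-(a-c)[0],(a-c)[1])-YAW,np.arctan2(-(b-d)[0],(b-d)[1])-YAW)
l=lambda x,y:(240+x/6,70+y/6); m=lambda x,y:(350+(x-300)/6,85+y/6)
e=T("lug FL",(L,l(61,297)),(M,m(428,335)))
f=T("lug FR",(L,l(218,297)),(M,m(581,330)))
g=T("lug BL",(L,l(62,417)),(M,m(430,447)))
# pin top check
T("pin",(L,(170+757/4,50+62/4)),(M,(300+786/4,75+(343-280)/4)))
# gate tip relative: pivot to front face normal distance
u=np.array([-np.sin(YAW),np.cos(YAW)]);n=np.array([np.cos(YAW),np.sin(YAW)])
for k in (a,c,e,f): print(np.round((k[:2]-PIV)@n,4),np.round((k[:2]-PIV)@u,4))
E
```

```text
tip front [ 0.6194 -0.1462  0.0779] [0.2, 0.2]
tip back [ 0.6308 -0.1459  0.077 ] [0.1, 0.1]
hinge front [ 0.6223 -0.301   0.0778] [0.4, 0.4]
hinge back [ 0.6337 -0.3004  0.0772] [0.0, 0.0]
gate dir angle 0.001752183003920868 0.002037896213578673
lug FL [ 0.5819 -0.2085  0.0462] [0.2, 0.2]
lug FR [ 0.5822 -0.2342  0.0447] [0.2, 0.2]
lug BL [ 0.5634 -0.2087  0.0511] [0.4, 0.4]
pin [ 0.628  -0.3055  0.0834] [0.0, 0.0]
-0.0056 0.1598
-0.0053 0.005
-0.0441 0.0981
-0.0442 0.0725
```

```bash
python3 - <<'E'
from h import *
Tb=[.4167,.2532]; cy=.275
r.move_pose([Tb[0],Tb[1],.22],[pi,0,cy+pi/2]); st()
c=snap("wrist","wN")
print(proj(c,[*Tb,.15]))
r.line_to([Tb[0],Tb[1],.115],v=.15); st()
r.grab(35); st()
snap("wrist","wO"); snap("side","sideO")
E
```

```text
t 28.75 tcp [0.4175 0.2524 0.2202] F [ 0.2 -0.  -0.3] w 0.998
[278.91709296 216.89127462]
t 29.65 tcp [0.4176 0.2534 0.1158] F [ 0.1 -0.6 -0.5] w 0.999
t 30.9 tcp [0.4166 0.2532 0.115 ] F [-1.3 -0.5  0.1] w 0.101
```

View pics/wN.png

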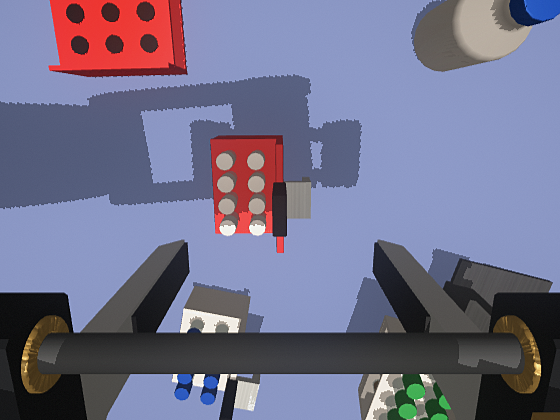

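View pics/wO.png

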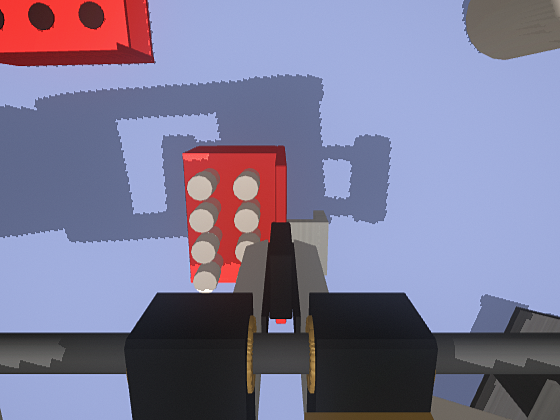

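View pics/sideO.png

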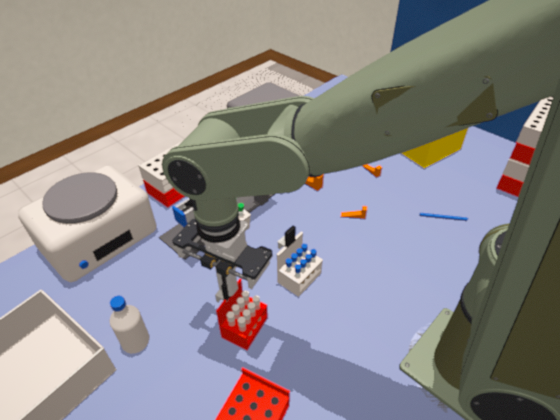

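```bash
python3 - <<'E'
from h import *
G=load("wG")
for uv,z in [((260,129),.222),((260,192),.16),((154,145),.222)]: print(np.round(plane(G,uv,z),3))
r.grab(50)
q=monitor.get_tcp_pos()
r.line_to([q[0],q[1],.30],v=.15); st()
o=[pi,0,YAW+pi/2]
p=rail(-.19,-.065,.30)
r.line_to(p,o,v=.18); st()
snap("wrist","wP"); snap("side","sideP"); st()
E
```

```text
[0.619 0.063 0.222]
[0.558 0.067 0.16 ]
[0.607 0.143 0.222]
t 32.6 tcp [0.4159 0.2529 0.2987] F [ 0.3 -1.  -2.5] w 0.101
t 34.24 tcp [ 0.432  -0.0136  0.3   ] F [ 0.2  0.  -3.3] w 0.102
t 34.34 tcp [ 0.4321 -0.0136  0.3   ] F [-1.1  0.3 -3.1] w 0.103
```

View pics/wP.png

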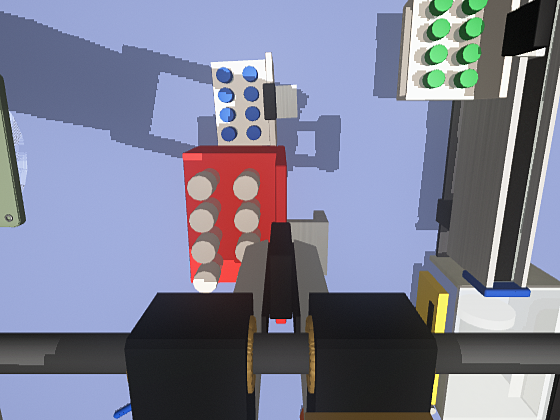

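View pics/sideP.png

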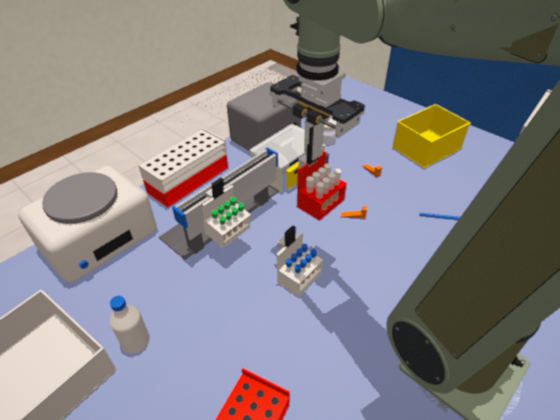

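```bash
python3 - <<'E'
from h import *
P=load("wP")
t=rail(-.19,-.065,0)
print("hook corner +y expected px",proj(P,rail(-.19+.025,-.065+.015,.290)),"-> measured ~(328,212)", np.round(plane(P,(327.5,212),.290),4), np.round(rail(-.19+.025,-.065+.015,.290),4))
X=-.0105
r.line_to(rail(X,-.065,.285),v=.12); st()
snap("wrist","wQ"); snap("side","sideQ")
r.line_to(rail(X,-.065,.215),v=.1); st()
snap("wrist","wR")
E
```

```text
hook corner +y expected px [327.73112678 224.64972463] -> measured ~(328,212) [0.4564 0.008  0.29  ] [0.4569 0.0011 0.29  ]
t 35.99 tcp [ 0.6113 -0.0112  0.2853] F [-0.1 -0.2 -2.7] w 0.102
t 36.94 tcp [ 0.6122 -0.0114  0.2158] F [-0.5  0.7 -2.4] w 0.104
```

View pics/wR.png

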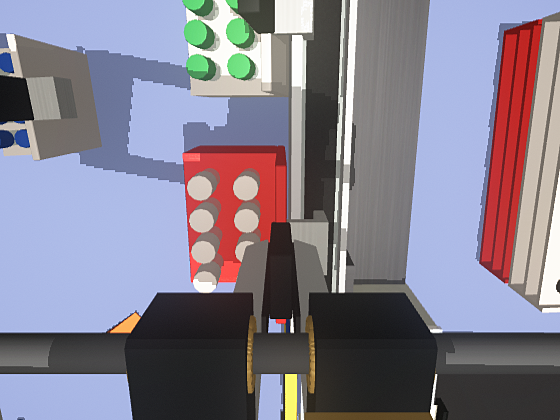

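View pics/sideQ.png

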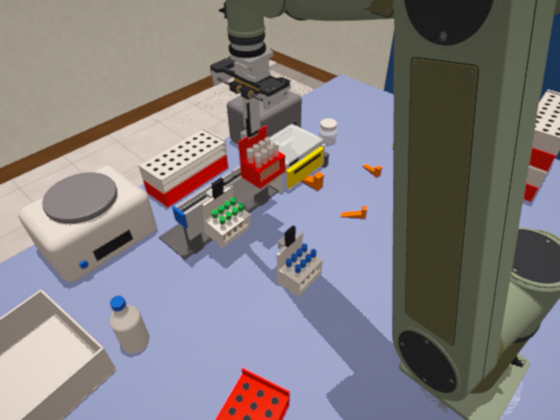

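```bash
python3 - <<'E'
from h import *
X=-.0105
for z in [.200,.192,.189,.187,.1855,.184,.1825]:
    r.line_to(rail(X,-.065,z),v=.06); st()
    if monitor.get_contact_force()[2]>1.5: break
snap("wrist","wS"); snap("side","sideS"); st()
E
python3 -c "
import cv2
im=cv2.imread('pics/sideS.png');cv2.imwrite('pics/sideSc.png',cv2.resize(im[110:270,150:350],None,fx=4,fy=3.75,interpolation=cv2.INTER_CUBIC))"
```

```text
t 37.39 tcp [ 0.611  -0.0112  0.1991] F [-0.4 -0.3 -2.3] w 0.103
t 37.67 tcp [ 0.6111 -0.0112  0.1912] F [-0.8 -0.6 -2.1] w 0.1
t 37.92 tcp [ 0.6115 -0.0112  0.1888] F [ 0.1 -0.8 -2.5] w 0.105
t 38.17 tcp [ 0.6117 -0.0113  0.1871] F [-0.2  0.1 -2.2] w 0.104
t 38.42 tcp [ 0.6116 -0.0113  0.187 ] F [-5.4  1.2  5.7] w 0.108
t 38.52 tcp [ 0.6116 -0.0113  0.187 ] F [-3.5  0.7  6.7] w 0.105
```

View pics/wS.png

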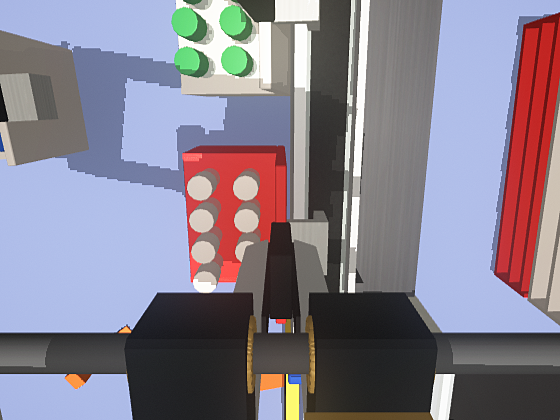

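View pics/sideSc.png

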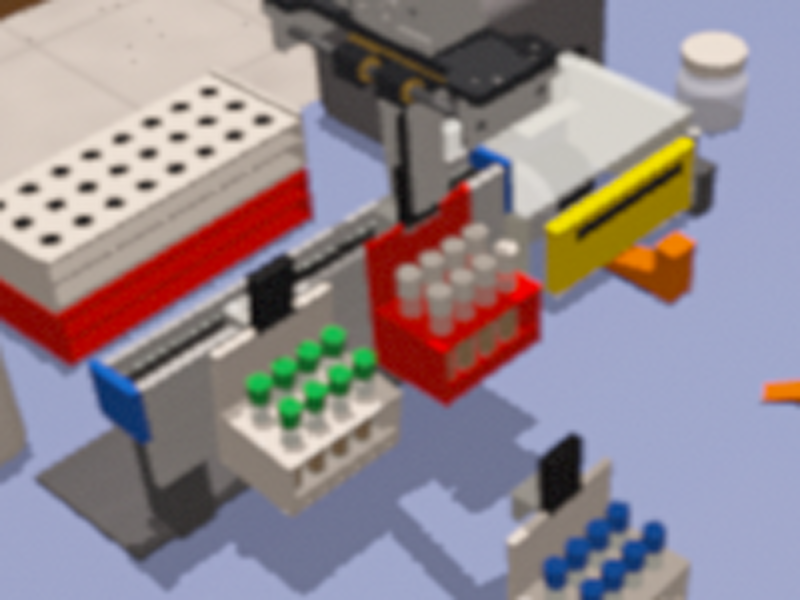

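```bash
python3 - <<'E'
from h import *
r.open_jaws(); st()
snap("wrist","wT")
q=monitor.get_tcp_pos()
r.line_to([q[0],q[1],.30],v=.12); st()
r.line_to([.52,-.03,.33],[pi,0,YAW],v=.25); st()
snap("wrist","wU")
r.line_to([.50,-.16,.33],[pi,0,YAW],v=.25); st()
snap("wrist","wV");snap("side","sideV");snap("top","topV")
E
python3 -c "
import cv2
im=cv2.imread('pics/sideV.png');cv2.imwrite('pics/sideVc.png',cv2.resize(im[110:270,150:350],None,fx=4,fy=3.75,interpolation=cv2.INTER_CUBIC))"
```

```text
t 39.86 tcp [ 0.6116 -0.0113  0.1855] F [ 0.4  0.1 -0.5] w 0.999
t 41.02 tcp [ 0.611  -0.0112  0.2988] F [-0.4  1.3  0.8] w 0.994
t 42.73 tcp [ 0.52   -0.03    0.3297] F [-0.   1.7  0.1] w 1.0
t 43.46 tcp [ 0.5001 -0.1595  0.3299] F [0.1 1.1 0.4] w 1.002
```

View pics/wU.png

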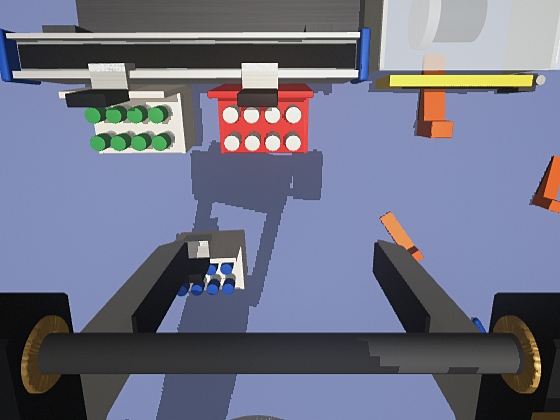

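View pics/sideVc.png

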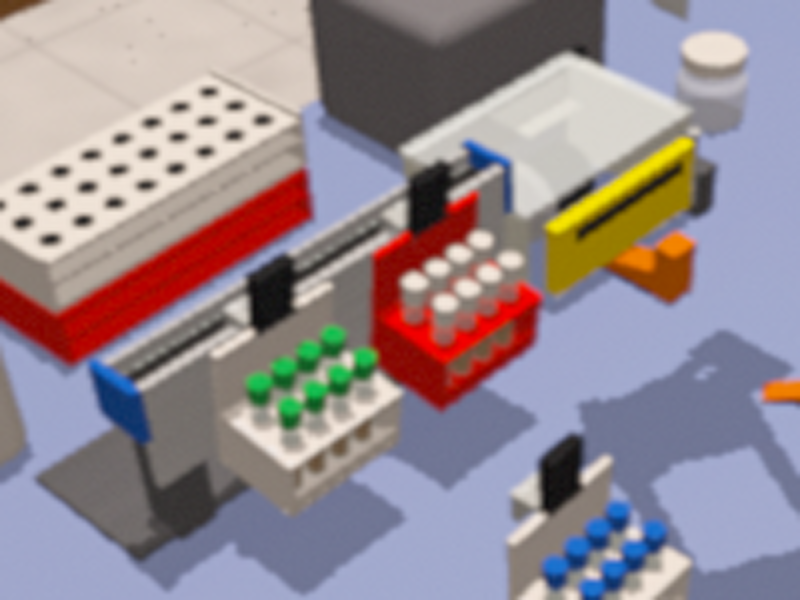

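View pics/wV.png

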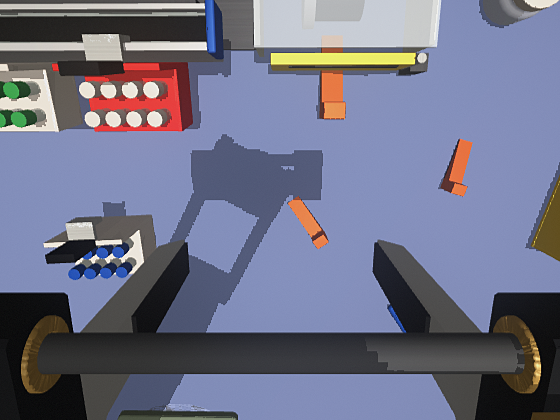

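View pics/topV.png

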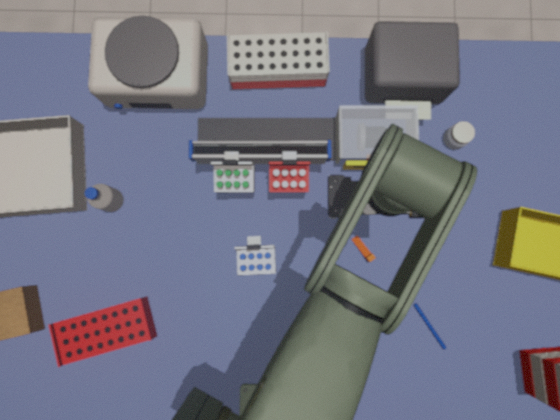

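```bash
python3 - <<'E'
from h import *
U,V=load("wU"),load("wV")
for n,a,b in [("bridge back L",(243.5,63),(83.5,34)),("bridge back R",(277.5,63),(120.5,34.5)),("gate tip front",(390,87),(271.5,66)),("gate hinge front",(532,85),(414.5,68.5))]:
    print(n,*[np.round(k,4) for k in tri([(U,a),(V,b)])])
st(); order.finish_job()
E
```

```text
bridge back L [0.6292 0.0025 0.1773] [0. 0.]
bridge back R [ 0.6302 -0.0255  0.1722] [0. 0.]
gate tip front [ 0.6178 -0.1475  0.0768] [0.3 0.3]
gate hinge front [ 0.6204 -0.3026  0.0749] [2.6 2.6]
t 43.61 tcp [ 0.5003 -0.1586  0.3301] F [-0.6 -0.1  0.2] w 1.001
the job is handed in; nothing more can be done
```

I did all three steps in the order asked and handed the job in at 43.6 s of the 59 s allowed. The arm was clear of everything; no verdict was reported.

- **Gate:** I pushed the gate shut along its arc with closed fingers until the stop pushed back with about 4 N. Afterwards it measured about 0.002 rad from fully shut.
- **Wedge:** I gripped the largest of the three orange wedges by its lug, set it down square to the gate and drove it in with about 18 N. Two camera views put the gate top about 4.7 mm higher than before, and the lug's distance from the gate implies about 4.4 mm.
- **Red carrier:** I lifted it over the lip and lowered it, upright, on the free stretch to the right of the hanging carrier. Contact came at the predicted seat height, with about 6 N of support, and only then did I let go. The last pictures show it hanging like the white one beside it, with the hook bridge at 172–177 mm (expected about 177 mm).

The white carriers and the bottle look unmoved in the last top view.

**Checks that disagreed:** The final gate-height check was rougher. The free end still read 76.8 mm, but the hinge corner read 74.9 mm with a 2.6 mm mismatch between views, because I picked those pixels by eye. I relied on the earlier, closer measurement. The wrist camera reads heights about 2 mm low, so I took the lift as a before/after difference.

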